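# Sort tagged gearbox housings into pass and reject nests

### The job

Two gearbox housings lie on the sloping rack, each with an inspection tag on top: a round disc means passed, a straight bar means rejected. Put each housing into the nest that bears the same mark, lying flat on the nest's floor with its tag up; set it down gently, never drop it, and leave the other things on the bench where they are.

Things in the scene. Friction and masses are not known exactly. Their poses are not given: they have to be found in the camera images.
- housing_disc: Aluminium gearbox housing: block 74 (x) by 52 (y) by 44 mm high, a 38 mm round boss in the middle of each end, 118 overall, about 0.6 kg. On its top a flat black tag, 3 mm thick: a round disc of 40 mm diameter (passed). Origin: centre of the underside; x lengthwise, z out of the tagged top. Starts at either place on the rack, against its lip. Grip across the 52 mm.
- housing_bar: Aluminium gearbox housing: block 74 (x) by 52 (y) by 44 mm high, a 38 mm round boss in the middle of each end, 118 overall, about 0.6 kg. On its top a flat black tag, 3 mm thick: a straight bar 66 by 14 mm, lengthwise (rejected). Origin: centre of the underside; x lengthwise, z out of the tagged top. Starts at either place on the rack, against its lip. Grip across the 52 mm.
- nest_disc: White plastic nest, fixed: pocket 128 (x) by 62 (y) mm inside, floor 8 mm above the bench, walls 8 thick, their tops 20 mm above the bench. An apron at its +x end (to x = 126, 8 mm high) bears a flat black mark: a round disc of 40 mm diameter, the pass nest. Origin: on the bench under the pocket's centre; z up. A housing may lie either way round. Either nest may be the left one.
- nest_bar: White plastic nest, fixed: pocket 128 (x) by 62 (y) mm inside, floor 8 mm above the bench, walls 8 thick, their tops 20 mm above the bench. An apron at its +x end (to x = 126, 8 mm high) bears a flat black mark: a straight bar 66 by 14 mm across the apron, the reject nest. Origin: on the bench under the pocket's centre; z up. A housing may lie either way round. Either nest may be the left one.
- rack: Dark steel rack, fixed, 310 (x) by 110 (y) mm. Its plate slopes 31.5 degrees (0.55 rad) about x, facing up and to -y; upper edge at +y, 90 mm high. A lip 12 by 12 mm along the lower edge meets the plate's face at y = -50, z = 36. The housings lie against it, lengthwise along x, centred near x = -75 and +75. Origin: on the bench under its centre; z up.
- screwdriver: Bystander: black-handled screwdriver 190 mm long lying on the bench between the rack and the nests, about 30 mm high. Origin under its middle, x along it.
- wrench: Bystander: steel wrench 200 mm long lying beyond the nests. Origin under its middle, x along it.
- carton: Bystander: small white carton 70 x 90 x 60 mm high. Origin: centre of its underside.
- bearing: Bystander: round steel bearing unit, 72 mm diameter, 26 mm high. Origin: centre of its underside.
- bracket: Bystander: steel angle bracket, foot 120 x 50 mm, its upright 54 mm high at +x. Origin: under the middle of the foot.
- bottle: Bystander: blue plastic bottle, 60 mm diameter, 150 mm high, upright. Origin: centre of its underside.
Not all that is in view belongs to the job. Leave any brown look-alike of the housing_bar alone.

How it is judged:
By the outcome, as a careful person would: the job done as asked, in the order asked, and still so for the second after the job is handed in, with the robot touching nothing.
It also fails if it takes over 58 s, if anything falls off the work surface, if the arm or the gripper's body presses on something with over 40 N, if the wrist force passes 120 N, or if a joint passes its speed limit or range.

### The arm

A 7-joint arm with a two-finger parallel gripper is mounted at the origin on the work surface. World frame = base frame: x ahead of the robot, y to its left, z up, the work surface at z = 0. Lengths are in m, angles in rad, forces in N, time in s.
With the tool pointing down it reaches from about 0.425 to 0.925 m from the base axis. Payload 6.8 kg.
Tool frame: the origin (TCP) lies midway between the tips of the shut fingers; the grasp point (between the pads) lies 19 mm behind it (bot.pinch_z is the distance from the TCP to the grasp point, in m); z points along the fingers, y is the line along which they close (so a half turn about z gives the same grasp; the last joint's range is limited). The gripper opens to 85 mm and grips with 20 to 120 N. Pads are 22 mm wide; open, the fingers measure 114 mm over their backs; the gripper's body (76 mm by 85 mm) begins 54 mm behind the grasp point. The pads swing forward as they close: fully open they stand 13 mm farther back than shut.
Start: joints at [-1.307, 0.477, 0.022, 1.555, -0.011, 1.109, -0.083], TCP at [0.245, 0.629, 0.231] pointing down, gripper open.
Joint ranges: [-2.96, 2.96], [-0.34, 2.1], [-1.41, 1.46], [0.24, 2.44], [-1.37, 4.51], [0.17, 1.92], [-2.96, 2.96]. Speed limits (rad/s): [2.39, 2.39, 3.14, 3.14, 3.14, 3.14, 3.14].

### API

Orientations are given as a unit quaternion [w, x, y, z].
In Python, from station import bot, imaging gives the robot as it stands. The module is installed in compiled form; this text tells all that it offers.
- The arm moves only by the tool carry_out, never from a script. Its argument "targets" is a list of rows, each a list of 5 numbers: the shift along the tool's x, y, z in cm, then the turn about the tool's z in degrees, then the opening, from -1 (shut) to 1 (fully open). In form: [[x, y, z, yaw, gripper], ...]. A call has 1 to 12 rows; each row shifts and turns the commanded pose from where the row before left it, along the tool's axes as they then stand; what a row does not reach is not made up. A row lasts 1/10 s, in which the tool goes at most 50 mm and 8.59 degrees, less where a joint would pass 70% of its speed; a pose out of reach is approached as far as the arm can. A call is refused whole if a number of a shift passes 5 or a number of a turn 8.59, either way. A call with a gripper value outside its range is refused whole. The fingers move at their own pace and stop on an object; "force" is the grip in N (left out, the last holds). Time passes only in rows, so rows that do not move let the fingers close. It gives the time, the measured TCP pose, the force, the opening and the grip force at its end, in the units of the state.
- bot.get_obs(): the state, without advancing time (a new reading comes with each control period).
- imaging.read_camera(name): name is "scene" or "top"; returns the picture (384x512x3 uint8, red, green, blue); there is no depth.
- imaging.calibration(name): a dict with "fx", "fy", "cx", "cy" (pixels), "extrinsics" (4x4, takes a point from world to camera coordinates). Camera axes: x right, y up, looking along -z (the intrinsics and any distortion apply to the point x, -y, -z); pixel columns grow to the right and rows downward; lengths in m; the calibration is good to about 2 mm. A picture is of the moment at which its call begins. calibration takes no time and is no camera call.
- bot.hand_in(): hands the job in; it is judged then, once.
The state is a dict: "t": time; "q": joint angles; "joint_vel": joint speeds; "joint_torque": joint torques, N m; "eef_pos": TCP position; "tool_rot": TCP orientation; "contact_force": force on the tool from outside, world axes, zero at the start; "torque": the same for the moment, N m; "gripper_width": opening from 0.0 (shut) to 1.0 (fully open); "grasp_force": force on a finger pad.
Only numpy, scipy, OpenCV 4.12 (cv2) and the standard library are available. Lean on these libraries where they do the work, as an engineer would, in place of code of your own. Each camera call takes 0.05 s, during which the arm holds its last target. There are 200 camera calls.

## Working session

There is one attempt and no reset: what is moved stays moved. The work goes in short steps, Python scripts to look and compute and a tool call to move; the robot and the scene stay as the last step left them, time stands still between calls to the robot, and variables do not carry over. Pictures are saved under pics/ and viewed, at most 10 in all, crops included, and the job is handed in when it is done.

Besides the shell and the picture viewer there is one more tool, called after "Call:" as name(argument=value, ...), one argument or row to a line, values as JSON. carry_out: Moves the arm, as the interface text tells. Its arguments: {"type":"object","properties":{"targets":{"type":"array"},"force":{"type":"number"}},"required":["targets"]}

```bash
mkdir -p pics
python3 - <<'E'
from station import bot, imaging
import cv2,numpy as np
o=bot.get_obs();print({k:np.round(v,3) for k,v in o.items()},bot.pinch_z)
for n in("scene","top"):
    im=imaging.read_camera(n);cv2.imwrite(f"pics/{n}0.png",cv2.resize(im[:,:,::-1],(800,600),interpolation=cv2.INTER_CUBIC));cv2.imwrite(f"raw_{n}.png",im[:,:,::-1])
    c=imaging.calibration(n);print(n,{k:np.round(v,4).tolist() for k,v in c.items()})
E
```

```text
{'t': np.float64(0.0), 'q': array([-1.307,  0.478,  0.022,  1.556, -0.012,  1.109, -0.083]), 'joint_vel': array([-0.   , -0.001,  0.001,  0.001, -0.001,  0.002, -0.001]), 'joint_torque': array([-1.0000e-03, -5.9645e+01,  1.6080e+00, -2.8120e+01,  1.3000e-02,
        9.0000e-03,  0.0000e+00]), 'eef_pos': array([0.245, 0.628, 0.23 ]), 'tool_rot': array([-0.   ,  0.185,  0.983, -0.001]), 'contact_force': array([ 0.361,  0.491, -0.301]), 'torque': array([-0.031,  0.046, -0.038]), 'grasp_force': np.float64(0.0), 'gripper_width': np.float64(1.006)} 0.0187
scene {'fx': 361.8365, 'fy': 361.8365, 'cx': 254.922, 'cy': 194.0402, 'extrinsics': [[0.8051, 0.593, 0.0141, -0.4169], [-0.4438, 0.5865, 0.6775, 0.1609], [0.3935, -0.5517, 0.7354, -1.1751], [0.0, 0.0, 0.0, 1.0]]}
top {'fx': 391.8806, 'fy': 391.8806, 'cx': 257.4463, 'cy': 194.1678, 'extrinsics': [[0.0236, -0.9995, 0.0216, -0.0157], [0.996, 0.0254, 0.0854, -0.5064], [-0.0859, 0.0195, 0.9961, -1.042], [0.0, 0.0, 0.0, 1.0]]}
```

View pics/scene0.png

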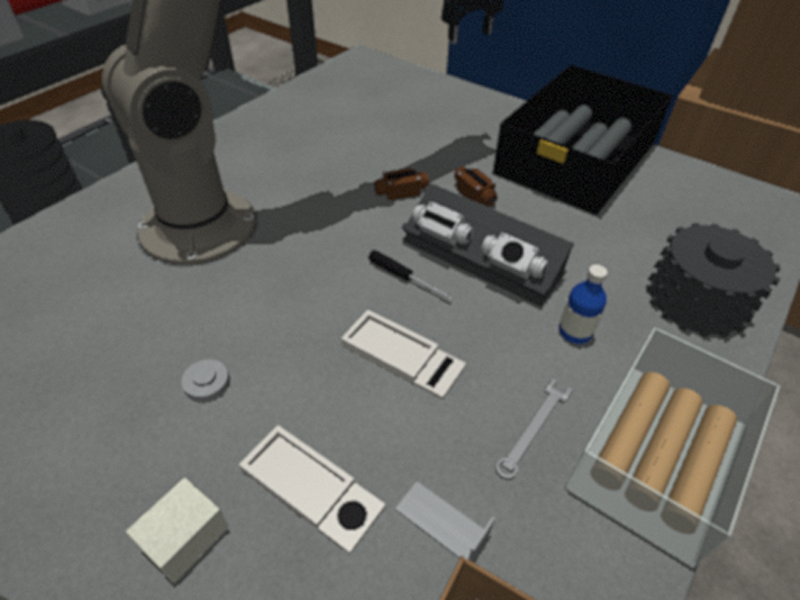

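View pics/top0.png

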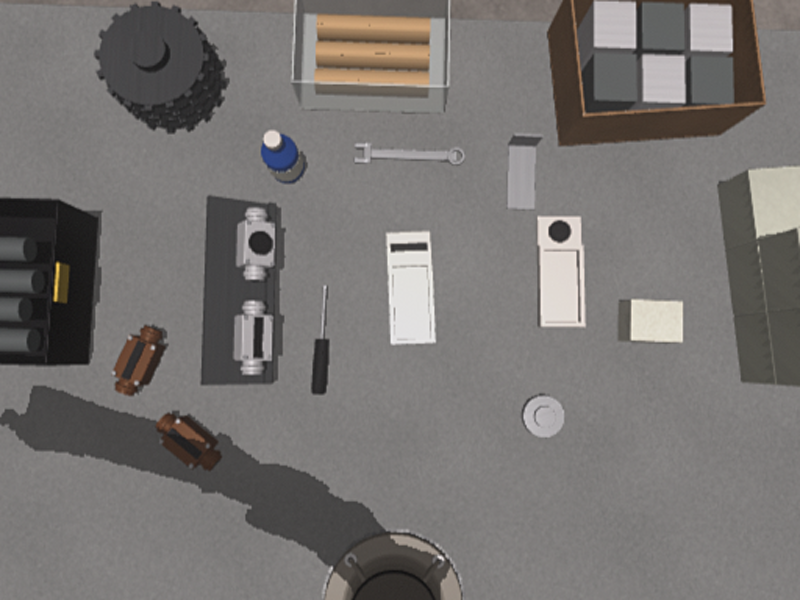

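Scene picture: the housings are on the rack, with the bar tag at (435,218) and the disc tag at (513,251). The bar nest's mark is at (440,373) and the disc nest's mark at (351,515). In the top view, the disc tag is at (260,243) and the bar tag at (258,337), with nest marks for bar at (408,247) and disc at (560,231).

Candidates for housing_bar (top view): grey at (255,337), brown at (138,360) and brown at (188,440). The grey aluminium one on the rack fits; the brown ones are look-alikes on the bench.

```bash
cat > h.py <<'E'
import cv2,numpy as np
from scipy.optimize import least_squares,minimize
from station import bot,imaging
C={n:imaging.calibration(n) for n in("scene","top")}
def proj(n,P):
    c=C[n];E=np.array(c["extrinsics"]);p=np.atleast_2d(P)@E[:3,:3].T+E[:3,3]
    return np.c_[c["cx"]+c["fx"]*p[:,0]/-p[:,2],c["cy"]+c["fy"]*p[:,1]/p[:,2]]
def tri(us,ut):
    r=least_squares(lambda P:np.r_[(proj("scene",P)-us)[0],(proj("top",P)-ut)[0]],[.6,.2,.05]);return r.x,np.sqrt((r.fun**2).mean())
def blob(g,seed,lo,hi,rad):   # component nearest to the seed with grey lo..hi; centroid, mask
    m=((g>=lo)&(g<=hi)).astype(np.uint8);y,x=np.mgrid[:g.shape[0],:g.shape[1]]
    m[(x-seed[0])**2+(y-seed[1])**2>rad**2]=0
    n,l,s,c=cv2.connectedComponentsWithStats(m)
    k=min([i for i in range(1,n) if s[i,4]>8],key=lambda i:((np.argwhere(l==i)[:,::-1]-seed)**2).sum(1).min())
    return c[k],s[k,4],(l==k)
E
cat > m.py <<'E'
from h import *
g={n:cv2.imread(f"raw_{n}.png",0) for n in C}
S={"tag_bar":((278,139.5),(165,216)),"tag_disc":((328,161),(166,155.5)),"mark_bar":((282,239),(261,158)),"mark_disc":((225,330),(358,148))}
R={}
for k,(a,b) in S.items():
    A=blob(g["scene"],a,0,75,24);B=blob(g["top"],b,0,75,24)
    R[k],e=tri(A[0],B[0]);print(k,A[0].round(1),A[1],B[0].round(1),B[1],R[k].round(4),"res px",e.round(2))
d=R["tag_disc"]-R["tag_bar"];print("rack yaw deg",np.degrees(np.arctan2(d[1],d[0])).round(2),np.linalg.norm(d))
box=lambda x0,x1,z:[(x,y,zz) for x in(x0,x1) for y in(-.039,.039) for zz in(0,z)]
M=np.array(box(-.072,.072,.02)+box(.072,.126,.008))
for k,ps,pt in(("bar",(250,222),(263,195)),("disc",(190,295),(359,180))):
    W={}
    for n,s in(("scene",ps),("top",pt)):
        w=blob(g[n],s,165,255,75)[2].astype(np.uint8)
        W[n]=cv2.morphologyEx(w,cv2.MORPH_CLOSE,np.ones((15,15)))
    def cost(q,full=False):
        Rz=np.array([[np.cos(q[2]),-np.sin(q[2]),0],[np.sin(q[2]),np.cos(q[2]),0],[0,0,1]]);P=M@Rz.T+[q[0],q[1],0];r=[]
        for n in C:
            im=np.zeros((384*4,512*4),np.uint8)
            for part in(P[:8],P[8:]): cv2.fillConvexPoly(im,cv2.convexHull(((proj(n,part)+.5)*4-.5).round().astype(np.int32)),1)
            ww=cv2.resize(W[n],None,fx=4,fy=4,interpolation=cv2.INTER_NEAREST);r.append((im!=ww).sum()/(im|ww).sum())
        return r if full else sum(r)
    m=R["mark_"+k]
    b=min((minimize(cost,[m[0]-.099,m[1],a],method="Nelder-Mead",options=dict(initial_simplex=[[m[0]-.099,m[1],a],[m[0]-.09,m[1],a],[m[0]-.099,m[1]+.01,a],[m[0]-.099,m[1],a+.08]],xatol=1e-4)) for a in(0,.1,-.1)),key=lambda r:r.fun)
    q=b.x;print("nest",k,q[:2].round(4),"yaw deg",np.degrees(q[2]).round(2),np.round(cost(q,1),3),"mark-predicted",(q[:2]+.099*np.array([np.cos(q[2]),np.sin(q[2])])).round(4))
im=cv2.imread("raw_top.png");cv2.imwrite("pics/crop.png",cv2.resize(im[110:250,70:290],(800,509),interpolation=cv2.INTER_CUBIC))
E
python3 m.py
```

```text
tag_bar [281. 140.] 73 [164.8 216. ] 141 [0.4403 0.2311 0.086 ] res px 0.21
tag_disc [327.7 160.9] 134 [166.3 155. ] 176 [0.5956 0.2334 0.0866] res px 0.01
mark_bar [281.2 237.7] 82 [261.7 157.6] 84 [ 0.6098 -0.0128  0.009 ] res px 0.07
mark_disc [224.9 329.5] 238 [357.8 147.6] 137 [ 0.6457 -0.2804  0.0083] res px 0.09
rack yaw deg 0.86 0.15535064846111718
nest bar [ 0.5109 -0.0178] yaw deg 3.93 [0.402 0.025] mark-predicted [ 0.6096 -0.011 ]
nest disc [ 0.5474 -0.2825] yaw deg 1.07 [0.369 0.061] mark-predicted [ 0.6464 -0.2807]
```

View pics/crop.png

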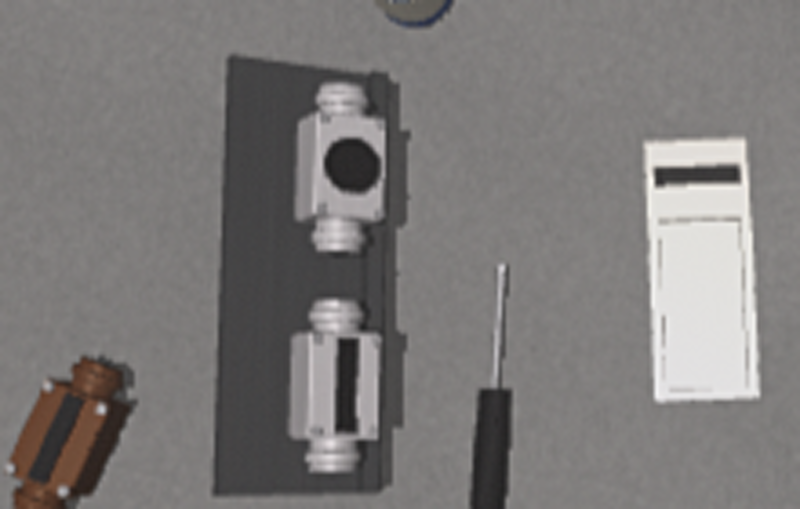

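The crop shows the grey disc housing's tag at (352,165) and the grey bar housing's tag at (347,385) on the rack. The brown look-alike is at (70,440). The bar-marked nest has its mark at (698,175). The tool can't tilt, so I'll grip the tilted housing level, straighten it by pressing its lower edge on free bench, and then place it.

```bash
cat > go.py <<'E'
# usage: go.py x y z yawdeg(of tool y minus 90, world) -> turn about tool z (deg), then shifts (cm) in the tool axes after turning
import sys,numpy as np
from scipy.spatial.transform import Rotation as R
from station import bot
o=bot.get_obs();x,y,z,a=map(float,sys.argv[1:5]);q=o["tool_rot"];r=R.from_quat([*q[1:],q[0]]);m=r.as_matrix()
now=np.degrees(np.arctan2(m[1,1],m[0,1]))-90;t=(a-now+90)%180-90
r2=(R.from_euler("z",t,degrees=True)*r).as_matrix()
print("tool yaw now",now.round(2),"turn",round(-t,2),"shift cm",((np.array([x,y,z])-o["eef_pos"])@r2*100).round(2),"q7",o["q"][6].round(2),"t",o["t"],"F",np.round(o["contact_force"],1))
E
python3 go.py .5956 .2435 .15 .86
```

```text
tool yaw now -21.3 turn -22.16 shift cm [-34.47 -39.     8.11] q7 -0.08 t 0.1 F [-0.   0.4  0.7]
```

Call:
carry_out(
  targets=[
    [0,0,0,-7.4,1],
    [0,0,0,-7.4,1],
    [0,0,0,-7.36,1],
    [-3,-3.4,0.3,0,1],
    [-3,-3.4,0.3,0,1],
    [-3,-3.4,0.3,0,1],
    [-3,-3.4,0.3,0,1],
    [-3,-3.4,0.3,0,1],
    [-3,-3.4,0.3,0,1],
    [-3,-3.4,0.3,0,1],
    [-3,-3.4,0.3,0,1],
    [-3,-3.4,0.3,0,1],
  ],
  force=60,
)

```text
t: 1.3
eef_pos: [0.5206, 0.3253, 0.2039]
tool_rot: [-0.0, -0.008, 1.0, -0.0]
contact_force: [0.2, 0.6, 0.1]
gripper_width: 1.003
grasp_force: 0.0
```

```bash
python3 go.py .5956 .2435 .15 .86
```

```text
tool yaw now 0.86 turn 0.0 shift cm [-7.38 -8.29  5.39] q7 0.94 t 1.3 F [0.2 0.6 0.1]
```

Call:
carry_out(
  targets=[
    [-3,-3.3,0.5,0,1],
    [-3,-3.3,1,0,1],
    [-1.2,-1.4,1.2,0,1],
    [0,0,0,0,1],
    [0,0,0,0,1],
    [0,0,0,0,1],
  ],
)

```text
t: 1.9
eef_pos: [0.592, 0.2501, 0.1776]
tool_rot: [-0.0, -0.009, 1.0, 0.001]
contact_force: [-0.2, 0.6, 0.7]
gripper_width: 1.0
grasp_force: 0.0
```

```bash
python3 go.py .5956 .2435 .066 .86;  python3 - <<'E'
from h import *
for n in("top","scene"):
    im=imaging.read_camera(n)
    cv2.imwrite(f"raw_{n}1.png",im[:,:,::-1])
im=cv2.imread("raw_top1.png");a=cv2.resize(im[90:270,90:330],(400,300));b=cv2.resize(cv2.imread("raw_scene1.png")[70:220,220:420],(400,300))
cv2.imwrite("pics/a.png",cv2.resize(np.hstack([a,b]),(800,300)))
E
```

```text
tool yaw now 1.0 turn 0.14 shift cm [-0.36 -0.68 11.16] q7 1.13 t 1.9 F [-0.2  0.6  0.7]
```

View pics/a.png

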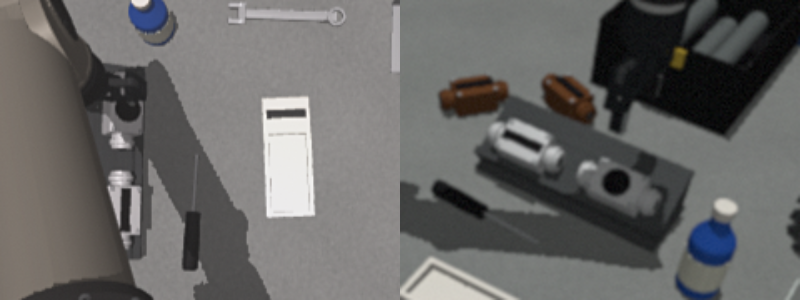

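The gripper hangs above the disc housing: in the right half the finger is at (620,95) and the disc tag at (616,182). Descending now.

Call:
carry_out(
  targets=[
    [-0.36,-0.68,2,0,1],
    [0,0,3,0,1],
    [0,0,3,0,1],
    [0,0,1.6,0,1],
    [0,0,0.8,0,1],
    [0,0,0.4,0,1],
    [0,0,0.36,0,1],
    [0,0,0,0,1],
    [0,0,0,0,1],
  ],
)

```text
t: 2.9
eef_pos: [0.5972, 0.2415, 0.0666]
tool_rot: [0.001, -0.007, 1.0, 0.0]
contact_force: [0.6, 1.1, 0.2]
gripper_width: 0.998
grasp_force: 0.0
```

```bash
python3 go.py .5956 .2435 .066 .86
```

```text
tool yaw now 0.85 turn -0.01 shift cm [0.16 0.2  0.06] q7 1.15 t 2.9 F [0.6 1.1 0.2]
```

Call:
carry_out(
  targets=[
    [0.1,0.2,0,0,0.7],
    [0,0,0,0,0.5],
    [0,0,0,0,0.4],
    [0,0,0,0,0.3],
    [0,0,0,0,0.2],
    [0,0,0,0,0.1],
    [0,0,0,0,0],
    [0,0,0,0,0],
  ],
  force=40,
)

```text
t: 3.7
eef_pos: [0.5958, 0.2421, 0.0668]
tool_rot: [0.0, -0.007, 1.0, -0.001]
contact_force: [-2.2, -3.1, 8.8]
gripper_width: 0.693
grasp_force: 37.7
```

Call:
carry_out(
  targets=[
    [0,0,0,0,-0.3],
    [0,0,-0.2,0,-0.5],
    [0,0,-0.2,0,-0.5],
    [0,0,-0.3,0,-0.5],
    [0,0,-0.3,0,-0.5],
    [0,0,-0.5,0,-0.5],
    [0,0,0,0,-0.5],
    [0,0,0,0,-0.5],
  ],
  force=80,
)

```text
t: 4.5
eef_pos: [0.5957, 0.2434, 0.0808]
tool_rot: [0.0, -0.007, 1.0, 0.0]
contact_force: [0.1, 0.8, -5.8]
gripper_width: 0.665
grasp_force: 78.6
```

Run:
```python
from h import *
for n in("top","scene"):
    cv2.imwrite(f"raw_{n}1.png",imaging.read_camera(n)[:,:,::-1])
im=cv2.imread("raw_top1.png");a=cv2.resize(im[120:220,130:230],(400,400),interpolation=2);b=cv2.resize(cv2.imread("raw_scene1.png")[100:200,260:360],(400,400),interpolation=2)
cv2.imwrite("pics/b.png",np.hstack([a,b]))
```

```text
(no output)
```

View pics/b.png

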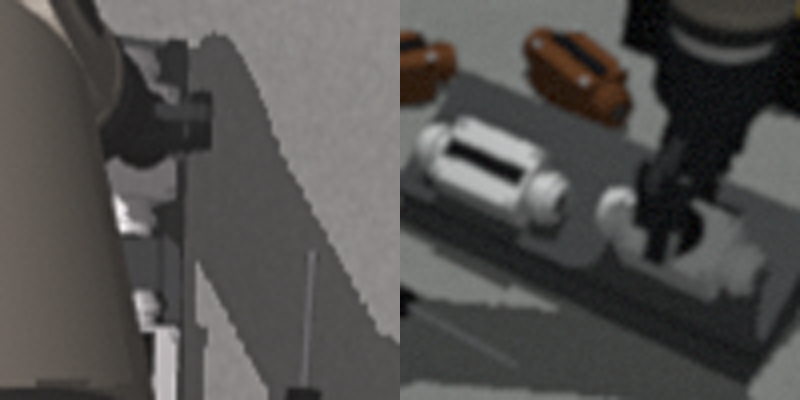

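The right half shows the housing held at (680,240), clear of the rack; the force of -5.8 N matches its weight. Carrying it to free bench between the nests.

Call:
carry_out(
  targets=[
    [0,0,-2,0,-0.5],
    [0,0,-3,0,-0.5],
    [0,0,-3,0,-0.5],
    [0.5,-2,0,0,-0.5],
    [1,-4,0,0,-0.5],
    [1,-4.5,0,0,-0.5],
    [1,-4.5,0,0,-0.5],
    [1,-4.5,0,0,-0.5],
    [1,-4.5,0,0,-0.5],
    [1,-4.5,0,0,-0.5],
    [1,-4.5,0,0,-0.5],
    [0.5,-2,0,0,-0.5],
  ],
)

```text
t: 5.8
eef_pos: [0.5184, -0.1138, 0.1603]
tool_rot: [-0.001, -0.004, 1.0, -0.001]
contact_force: [0.4, 0.6, -5.1]
gripper_width: 0.664
grasp_force: 79.8
```

```bash
python3 go.py .50 -.152 .10 .86
```

```text
tool yaw now 0.49 turn -0.37 shift cm [ 1.89 -3.77  6.04] q7 1.74 t 5.8 F [ 0.4  0.6 -5.1]
```

Call:
carry_out(
  targets=[
    [0,0,0,0,-0.5],
    [0,0,2,0,-0.5],
    [0,0,3,0,-0.5],
    [0,0,3,0,-0.5],
    [0,0,2,0,-0.5],
    [0,0,1,0,-0.5],
    [0,0,0.5,0,-0.5],
    [0,0,0,0,-0.5],
    [0,0,0,0,-0.5],
  ],
)

```text
t: 6.7
eef_pos: [0.5217, -0.1079, 0.0466]
tool_rot: [0.001, -0.007, 1.0, -0.0]
contact_force: [0.9, -0.3, -5.0]
gripper_width: 0.662
grasp_force: 79.8
```

```bash
python3 - <<'E'
from h import *
for n in("top","scene"):
    cv2.imwrite(f"raw_{n}1.png",imaging.read_camera(n)[:,:,::-1])
p=proj("scene",[.5,-.15,.04])[0].astype(int);q=proj("top",[.5,-.15,.04])[0].astype(int)
im=cv2.imread("raw_top1.png");a=cv2.resize(im[q[1]-60:q[1]+60,q[0]-60:q[0]+60],(400,400),interpolation=2);b=cv2.resize(cv2.imread("raw_scene1.png")[p[1]-60:p[1]+60,p[0]-60:p[0]+60],(400,400),interpolation=2)
cv2.imwrite("pics/c.png",np.hstack([a,b]))
E
python3 go.py .50 -.152 .035 .86
```

```text
tool yaw now 0.86 turn -0.0 shift cm [ 2.24 -4.37  1.17] q7 1.78 t 6.8 F [-0.1 -0.6 -5.5]
```

View pics/c.png

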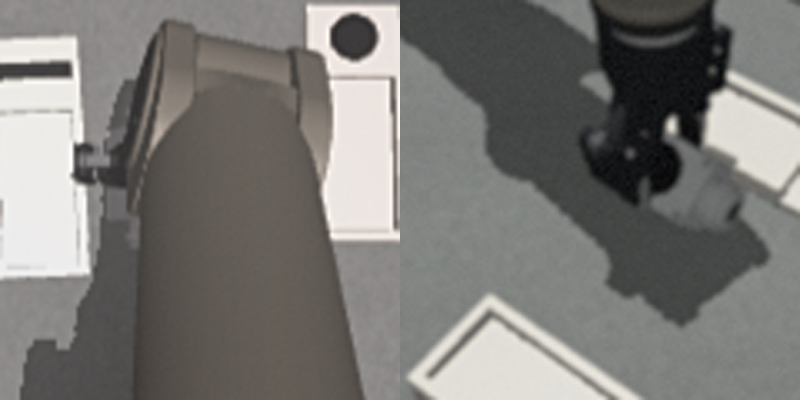

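The picture shows the held housing at right (690,185), still tilted, with the +y finger close to the bar nest; the speed limit left the move short. I'll shift it 4.4 cm towards -y before setting down.

Call:
carry_out(
  targets=[
    [0.7,-1.5,0,0,-0.5],
    [0.8,-1.5,0,0,-0.5],
    [0.7,-1.4,0,0,-0.5],
    [0,0,0,0,-0.5],
    [0,0,0.4,0,-0.5],
    [0,0,0.2,0,-0.5],
    [0,0,0.2,0,-0.5],
    [0,0,0.2,0,-0.5],
    [0,0,0,0,-0.5],
  ],
  force=60,
)

```text
t: 7.7
eef_pos: [0.4994, -0.1517, 0.0353]
tool_rot: [-0.0, -0.008, 1.0, 0.0]
contact_force: [0.6, 0.4, -4.2]
gripper_width: 0.666
grasp_force: 79.8
```

Call:
carry_out(
  targets=[
    [0,0,0.15,0,-0.5],
    [0,0,0.15,0,-0.5],
    [0,0,0.15,0,-0.5],
    [0,0,0,0,-0.5],
  ],
  force=30,
)

```text
t: 8.1
eef_pos: [0.4996, -0.1522, 0.0314]
tool_rot: [0.0, -0.007, 1.0, 0.0]
contact_force: [-0.7, 0.5, -0.9]
gripper_width: 0.668
grasp_force: 80.8
```

Call:
carry_out(
  targets=[
    [0,0,0.15,0,0.25],
    [0,0,0.15,0,0.25],
    [0,0,0,0,0.25],
  ],
  force=30,
)

```text
t: 8.4
eef_pos: [0.4999, -0.1522, 0.0308]
tool_rot: [0.0, -0.007, 1.0, 0.0]
contact_force: [-9.5, 3.2, 29.0]
gripper_width: 0.665
grasp_force: 87.7
```

Call:
carry_out(
  targets=[
    [0,0,-0.15,0,0.3],
    [0,0,0,0,0.35],
    [0,0,0,0,0.38],
    [0,0,0,0,0.41],
    [0,0,0,0,0.44],
    [0,0,0,0,0.44],
  ],
  force=20,
)

```text
t: 9.0
eef_pos: [0.5001, -0.1518, 0.0298]
tool_rot: [0.0, -0.008, 1.0, 0.0]
contact_force: [0.7, 2.9, 1.2]
gripper_width: 0.72
grasp_force: 1.4
```

Call:
carry_out(
  targets=[
    [0,0.1,0,0,0.48],
    [0,0.12,0,0,0.52],
    [0,0.12,0,0,0.56],
    [0,0.12,0,0,0.6],
    [0,0.12,0,0,0.64],
    [0,0.12,0,0,0.68],
    [0,0.12,0,0,0.72],
    [0,0,0,0,0.72],
  ],
)

```text
t: 9.8
eef_pos: [0.4996, -0.1442, 0.0298]
tool_rot: [0.0, -0.007, 1.0, -0.0]
contact_force: [0.8, -0.4, 0.1]
gripper_width: 0.862
grasp_force: 0.0
```

The force is back to zero, so the housing has rolled flat against the +y finger. Now I'll regrip it squarely.

Call:
carry_out(
  targets=[
    [0,0.5,0,0,1],
    [0,0.5,0,0,1],
    [0,0,0.4,0,1],
    [0,0,0.6,0,1],
    [0,0,0.6,0,1],
    [0,0,0,0,0.7],
    [0,0,0,0,0.5],
    [0,0,0,0,0.3],
    [0,0,0,0,0.2],
    [0,0,0,0,0],
    [0,0,0,0,-0.2],
    [0,0,0,0,-0.2],
  ],
  force=40,
)

```text
t: 11.0
eef_pos: [0.4995, -0.1348, 0.0141]
tool_rot: [0.0, -0.007, 1.0, -0.0]
contact_force: [-2.3, -3.9, 4.9]
gripper_width: 0.599
grasp_force: 42.0
```

```bash
python3 go.py .5474 -.2825 .08 1.07
```

```text
tool yaw now 0.81 turn -0.26 shift cm [ -4.52 -14.86  -6.57] q7 1.84 t 11.0 F [-2.3 -3.9  4.9]
```

Call:
carry_out(
  targets=[
    [0,0,-1,-0.2,-0.2],
    [0,0,-2,0,-0.2],
    [0,0,-2.5,0,-0.2],
    [-0.5,-1.5,-1,0,-0.2],
    [-0.8,-2.5,0,0,-0.2],
    [-0.8,-2.5,0,0,-0.2],
    [-0.8,-2.5,0,0,-0.2],
    [-0.8,-2.5,0,0,-0.2],
    [-0.5,-2,0,0,-0.2],
    [-0.3,-1.3,0,0,-0.2],
    [0,0,0,0,-0.2],
    [0,0,0,0,-0.2],
  ],
  force=50,
)

```text
t: 12.2
eef_pos: [0.5464, -0.2796, 0.0782]
tool_rot: [-0.001, -0.01, 1.0, 0.001]
contact_force: [0.4, 1.1, -5.6]
gripper_width: 0.599
grasp_force: 55.5
```

```bash
python3 go.py .5474 -.2825 .022 1.07
python3 - <<'E'
from h import *
b={}
for n in("top","scene"):
    im=imaging.read_camera(n)[:,:,::-1].copy();p=proj(n,[.547,-.282,.04])[0].astype(int)
    cv2.imwrite(f"raw_{n}1.png",im);b[n]=cv2.resize(im[p[1]-60:p[1]+60,max(0,p[0]-60):p[0]+60],(400,400),interpolation=2)
cv2.imwrite("pics/d.png",np.hstack([b["top"],b["scene"]]))
E
```

```text
tool yaw now 1.09 turn 0.02 shift cm [-0.1  -0.3   5.62] q7 2.06 t 12.2 F [ 0.4  1.1 -5.6]
```

View pics/d.png

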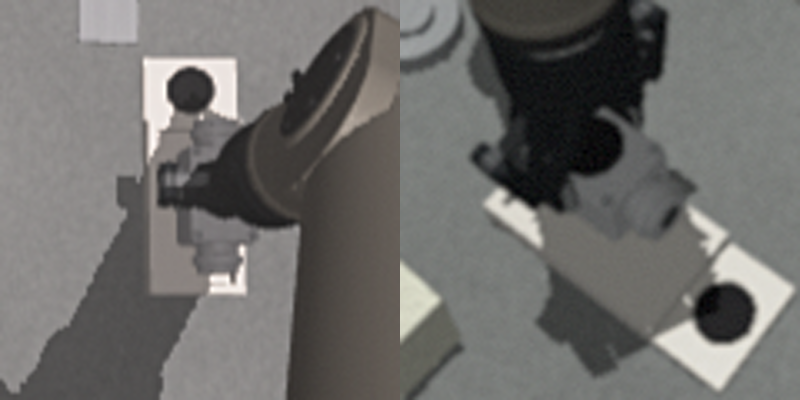

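The picture shows the housing held level with its disc tag up (right half, 595,140) over the disc nest, whose mark is at (725,312). Lowering it slowly.

Call:
carry_out(
  targets=[
    [-0.1,-0.3,1,0,-0.2],
    [0,0,1.5,0,-0.2],
    [0,0,1.2,0,-0.2],
    [0,0,0.6,0,-0.2],
    [0,0,0.4,0,-0.2],
    [0,0,0.3,0,-0.2],
    [0,0,0.2,0,-0.2],
    [0,0,0,0,-0.2],
    [0,0,0,0,-0.2],
  ],
)

```text
t: 13.2
eef_pos: [0.5483, -0.2843, 0.027]
tool_rot: [0.0, -0.009, 1.0, -0.0]
contact_force: [-0.5, 0.8, -5.0]
gripper_width: 0.6
grasp_force: 55.5
```

```bash
python3 go.py .5474 -.2825 .022 1.07
```

```text
tool yaw now 1.05 turn -0.02 shift cm [0.08 0.18 0.5 ] q7 2.08 t 13.2 F [-0.5  0.8 -5. ]
```

Call:
carry_out(
  targets=[
    [0.1,0.15,0.1,0,-0.2],
    [0,0,0.1,0,-0.2],
    [0,0,0.1,0,-0.2],
    [0,0,0.1,0,-0.2],
    [0,0,0,0,-0.2],
    [0,0,0,0,-0.2],
  ],
)

```text
t: 13.8
eef_pos: [0.547, -0.2827, 0.0226]
tool_rot: [-0.0, -0.009, 1.0, 0.0]
contact_force: [0.3, 0.3, -5.2]
gripper_width: 0.601
grasp_force: 55.5
```

Call:
carry_out(
  targets=[
    [0,0,0.07,0,-0.2],
    [0,0,0.05,0,-0.2],
    [0,0,0,0,-0.2],
  ],
)

```text
t: 14.1
eef_pos: [0.5471, -0.2827, 0.0222]
tool_rot: [0.0, -0.009, 1.0, 0.0]
contact_force: [-3.5, 1.9, 4.8]
gripper_width: 0.605
grasp_force: 56.6
```

Call:
carry_out(
  targets=[
    [0,0,0,0,0.1],
    [0,0,0,0,0.25],
    [0,0,0,0,0.4],
    [0,0,0,0,0.7],
    [0,0,0,0,1],
    [0,0,-1,0,1],
    [0,0,-3,0,1],
    [0,0,-4,0,1],
    [0,0,-4,0,1],
    [0,2,-2,0,1],
    [0,4,0,0,1],
    [0,4,0,0,1],
  ],
  force=40,
)

```text
t: 15.3
eef_pos: [0.5457, -0.1825, 0.1634]
tool_rot: [0.002, -0.008, 1.0, -0.0]
contact_force: [0.5, 0.5, 0.1]
gripper_width: 1.004
grasp_force: 0.0
```

```bash
python3 go.py .4403 .241 .17 .86
```

```text
tool yaw now 0.93 turn 0.07 shift cm [ 9.9  42.51 -0.72] q7 1.87 t 15.3 F [0.5 0.5 0.1]
```

Run:
```python
from h import *
g={}
for n in("top","scene"):
    im=imaging.read_camera(n)[:,:,::-1].copy();cv2.imwrite(f"raw_{n}2.png",im);g[n]=cv2.cvtColor(im,cv2.COLOR_BGR2GRAY)
B=blob(g["top"],(165,216),0,75,24);A=blob(g["scene"],(278,139.5),0,75,24);print(A[:2],B[:2],tri(A[0],B[0]))
p={n:proj(n,[.547,-.282,.055])[0] for n in g};r=[blob(g[n],p[n],0,75,20) for n in("scene","top")];print(p,[x[:2] for x in r],tri(r[0][0],r[1][0]))
b=[cv2.resize(cv2.imread(f"raw_{n}2.png")[int(p[n][1])-50:int(p[n][1])+50,int(p[n][0])-50:int(p[n][0])+50],(400,400),interpolation=2) for n in("top","scene")]
cv2.imwrite("pics/e.png",np.hstack(b))
```

```text
(array([280.796875, 139.921875]), np.int32(64)) (array([164.8968254 , 215.37301587]), np.int32(126)) (array([0.44134508, 0.23014817, 0.08738944]), np.float64(0.004985032221285662))
{'top': array([363.07796642, 180.59995353]), 'scene': array([187.16965954, 293.54054659])} [(array([187.18981481, 294.24537037]), np.int32(216)), (array([350.33870968, 179.77822581]), np.int32(248))] (array([ 0.54135058, -0.26720932,  0.02267926]), np.float64(3.6647861542025493))
```

View pics/e.png

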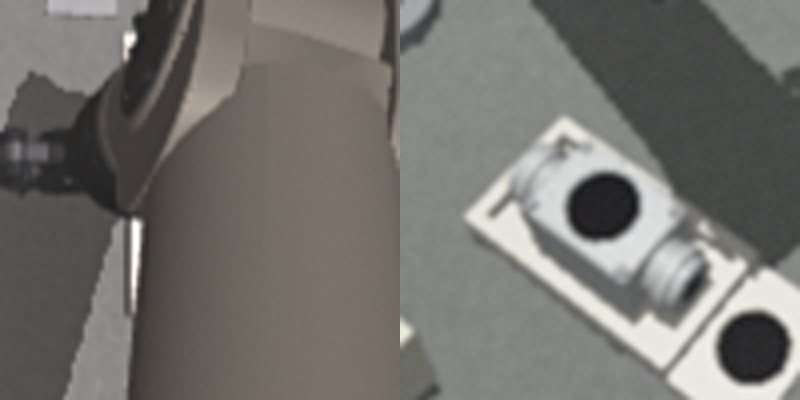

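The disc housing lies in the disc nest with its tag up (right half, 602,207; nest mark at 753,347), within 0.7 px of the predicted place. Now the bar housing.

Call:
carry_out(
  targets=[
    [0.5,3,0,0,1],
    [0.8,3.6,0,0,1],
    [0.8,3.6,0,0,1],
    [0.8,3.6,0,0,1],
    [0.8,3.6,0,0,1],
    [0.8,3.6,0,0,1],
    [0.8,3.6,0,0,1],
    [0.8,3.6,0,0,1],
    [0.8,3.6,0,0,1],
    [0.8,3.6,0,0,1],
    [0.8,3.6,0,0,1],
    [0.8,1.6,0,0,1],
  ],
)

```text
t: 16.6
eef_pos: [0.4443, 0.2252, 0.1624]
tool_rot: [0.001, -0.011, 1.0, 0.001]
contact_force: [0.1, -0.4, 0.8]
gripper_width: 1.001
grasp_force: 0.0
```

Call:
carry_out(
  targets=[
    [0,0,0,0,1],
    [0,0,0,0,1],
  ],
)

```text
t: 16.8
eef_pos: [0.4451, 0.2209, 0.1618]
tool_rot: [0.0, -0.009, 1.0, -0.0]
contact_force: [0.4, -1.3, -0.9]
gripper_width: 1.001
grasp_force: 0.0
```

```bash
python3 go.py .4406 .240 .0665 .86
```

```text
tool yaw now 1.06 turn 0.2 shift cm [0.42 1.92 9.53] q7 0.99 t 16.8 F [ 0.4 -1.3 -0.9]
```

Call:
carry_out(
  targets=[
    [0.42,1.92,0,0.2,1],
    [0,0,2,0,1],
    [0,0,3,0,1],
    [0,0,2.5,0,1],
    [0,0,1,0,1],
    [0,0,0.5,0,1],
    [0,0,0,0,1],
    [0,0,0,0,1],
  ],
)

```text
t: 17.6
eef_pos: [0.441, 0.2408, 0.0725]
tool_rot: [0.001, -0.007, 1.0, 0.0]
contact_force: [-0.6, -0.1, -0.0]
gripper_width: 0.997
grasp_force: 0.0
```

```bash
python3 go.py .4406 .240 .0665 .86
```

```text
tool yaw now 0.82 turn -0.04 shift cm [ 0.04 -0.08  0.6 ] q7 0.94 t 17.6 F [-0.6 -0.1 -0. ]
```

Call:
carry_out(
  targets=[
    [0,-0.1,0.3,0,1],
    [0,0,0.3,0,1],
    [0,0,0,0,0.7],
    [0,0,0,0,0.5],
    [0,0,0,0,0.4],
    [0,0,0,0,0.3],
    [0,0,0,0,0.2],
    [0,0,0,0,0.1],
    [0,0,0,0,0],
    [0,0,0,0,0],
  ],
  force=40,
)

```text
t: 18.6
eef_pos: [0.4402, 0.2394, 0.0662]
tool_rot: [-0.0, -0.007, 1.0, -0.0]
contact_force: [-1.9, -2.2, 7.7]
gripper_width: 0.695
grasp_force: 38.1
```

Call:
carry_out(
  targets=[
    [0,0,0,0,-0.3],
    [0,0,-0.2,0,-0.5],
    [0,0,-0.2,0,-0.5],
    [0,0,-0.3,0,-0.5],
    [0,0,-0.3,0,-0.5],
    [0,0,-0.5,0,-0.5],
    [0,0,0,0,-0.5],
    [0,0,0,0,-0.5],
  ],
  force=80,
)

```text
t: 19.4
eef_pos: [0.4402, 0.2397, 0.0806]
tool_rot: [0.0, -0.007, 1.0, 0.0]
contact_force: [-0.1, -1.4, -4.4]
gripper_width: 0.673
grasp_force: 78.6
```

Call:
carry_out(
  targets=[
    [0,0,-2,0,-0.5],
    [0,0,-3,0,-0.5],
    [-0.5,-2,-2,0,-0.5],
    [-0.6,-3.2,0,0,-0.5],
    [-0.6,-3.2,0,0,-0.5],
    [-0.6,-3.2,0,0,-0.5],
    [-0.6,-3.2,0,0,-0.5],
    [-0.6,-3.2,0,0,-0.5],
    [-0.6,-3.2,0,0,-0.5],
    [-0.6,-3.2,0,0,-0.5],
    [-0.6,-3.2,0,0,-0.5],
    [-0.5,-3.2,0,0,-0.5],
  ],
)

```text
t: 20.6
eef_pos: [0.5027, -0.0687, 0.1503]
tool_rot: [-0.0, -0.008, 1.0, 0.0]
contact_force: [0.7, 0.5, -4.5]
gripper_width: 0.666
grasp_force: 80.0
```

Call:
carry_out(
  targets=[
    [0,-3,0,0,-0.5],
    [0,-3,0,0,-0.5],
    [0,0,0,0,-0.5],
    [0,0,0,0,-0.5],
    [0,0,0,0,-0.5],
  ],
)

```text
t: 21.1
eef_pos: [0.5035, -0.1263, 0.1502]
tool_rot: [-0.0, -0.008, 1.0, 0.0]
contact_force: [-0.2, -0.2, -4.6]
gripper_width: 0.671
grasp_force: 80.0
```

```bash
python3 go.py .50 -.152 .035 .86
```

```text
tool yaw now 0.93 turn 0.07 shift cm [ 0.38 -2.58 11.52] q7 1.77 t 21.1 F [-0.2 -0.2 -4.6]
```

Call:
carry_out(
  targets=[
    [0.38,-1.3,0,0,-0.5],
    [0,-1.3,0,0,-0.5],
    [0,0,2,0,-0.5],
    [0,0,3,0,-0.5],
    [0,0,3,0,-0.5],
    [0,0,1.5,0,-0.5],
    [0,0,1,0,-0.5],
    [0,0,0.5,0,-0.5],
    [0,0,0.4,0,-0.5],
    [0,0,0,0,-0.5],
    [0,0,0,0,-0.5],
  ],
)

```text
t: 22.2
eef_pos: [0.5008, -0.1536, 0.0372]
tool_rot: [0.001, -0.007, 1.0, -0.0]
contact_force: [-0.8, -0.2, -4.1]
gripper_width: 0.67
grasp_force: 80.0
```

Call:
carry_out(
  targets=[
    [0,0,0.15,0,-0.5],
    [0,0,0.15,0,-0.5],
    [0,0,0,0,-0.5],
  ],
)

```text
t: 22.5
eef_pos: [0.5002, -0.1534, 0.0335]
tool_rot: [0.0, -0.008, 1.0, 0.0]
contact_force: [-0.6, -0.0, -4.0]
gripper_width: 0.673
grasp_force: 80.0
```

Call:
carry_out(
  targets=[
    [0,0,0.1,0,-0.5],
    [0,0,0.1,0,-0.5],
    [0,0,0,0,-0.5],
  ],
)

```text
t: 22.8
eef_pos: [0.5001, -0.1534, 0.0313]
tool_rot: [-0.0, -0.007, 1.0, 0.0]
contact_force: [1.4, 0.1, -3.6]
gripper_width: 0.668
grasp_force: 80.0
```

Call:
carry_out(
  targets=[
    [0,0,0.08,0,-0.5],
    [0,0,0,0,-0.5],
  ],
)

```text
t: 23.0
eef_pos: [0.5002, -0.1534, 0.0308]
tool_rot: [-0.0, -0.007, 1.0, 0.0]
contact_force: [-2.1, 0.2, -2.3]
gripper_width: 0.668
grasp_force: 80.5
```

Call:
carry_out(
  targets=[
    [0,0,0.04,0,0.25],
    [0,0,0,0,0.3],
    [0,0,0,0,0.35],
    [0,0,0,0,0.38],
    [0,0,0,0,0.41],
    [0,0,0,0,0.44],
    [0,0,0,0,0.44],
  ],
  force=20,
)

```text
t: 23.7
eef_pos: [0.5007, -0.153, 0.0303]
tool_rot: [0.0, -0.008, 1.0, 0.0]
contact_force: [-0.2, 3.1, 1.0]
gripper_width: 0.722
grasp_force: 1.3
```

Call:
carry_out(
  targets=[
    [0,0.1,0,0,0.48],
    [0,0.12,0,0,0.52],
    [0,0.12,0,0,0.56],
    [0,0.12,0,0,0.6],
    [0,0.12,0,0,0.64],
    [0,0.12,0,0,0.68],
    [0,0.12,0,0,0.72],
    [0,0,0,0,0.72],
  ],
)

```text
t: 24.5
eef_pos: [0.5003, -0.1455, 0.0304]
tool_rot: [0.0, -0.007, 1.0, -0.0]
contact_force: [0.1, -0.3, 0.8]
gripper_width: 0.86
grasp_force: 0.0
```

Same as before: it rolled flat. Regripping squarely.

Call:
carry_out(
  targets=[
    [0,0.5,0,0,1],
    [0,0.5,0,0,1],
    [0,0,0.4,0,1],
    [0,0,0.6,0,1],
    [0,0,0.6,0,1],
    [0,0,0,0,0.7],
    [0,0,0,0,0.5],
    [0,0,0,0,0.3],
    [0,0,0,0,0.2],
    [0,0,0,0,0],
    [0,0,0,0,-0.2],
    [0,0,0,0,-0.2],
  ],
  force=50,
)

```text
t: 25.7
eef_pos: [0.5002, -0.1357, 0.0147]
tool_rot: [0.0, -0.007, 1.0, -0.0]
contact_force: [-1.8, -2.4, 5.4]
gripper_width: 0.602
grasp_force: 52.6
```

```bash
python3 go.py .5109 -.0185 .08 3.7
```

```text
tool yaw now 0.83 turn -2.87 shift cm [-1.83 11.63 -6.53] q7 1.83 t 25.7 F [-1.8 -2.4  5.4]
```

Call:
carry_out(
  targets=[
    [0,0,-1,0,-0.2],
    [0,0,-2,0,-0.2],
    [0,0,-2.5,-1.4,-0.2],
    [-0.2,1,-1,-1.47,-0.2],
    [-0.3,2,0,0,-0.2],
    [-0.3,2,0,0,-0.2],
    [-0.3,2,0,0,-0.2],
    [-0.3,2,0,0,-0.2],
    [-0.3,1.6,0,0,-0.2],
    [-0.1,1,0,0,-0.2],
    [0,0,0,0,-0.2],
    [0,0,0,0,-0.2],
  ],
)

```text
t: 26.9
eef_pos: [0.5102, -0.0187, 0.0791]
tool_rot: [-0.0, -0.033, 0.999, -0.0]
contact_force: [-0.2, 0.1, -3.9]
gripper_width: 0.599
grasp_force: 53.9
```

```bash
python3 go.py .5109 -.0185 .0227 3.7
python3 - <<'E'
from h import *
b=[]
g=cv2.imread("raw_top.png",0);w=blob(g,(263,195),165,255,75)[2].astype(np.uint8)
w=cv2.morphologyEx(w,cv2.MORPH_CLOSE,np.ones((15,15)));r=cv2.minAreaRect(np.argwhere(w)[:,::-1].astype(np.float32));
def inv(u,z): return least_squares(lambda p:(proj("top",[p[0],p[1],z])-u)[0],[.5,0]).x
c=np.array([inv(p,.012) for p in cv2.boxPoints(r)]);c=c[np.argsort(c[:,0])];d=c[2:].mean(0)-c[:2].mean(0);print("rect yaw",np.degrees(np.arctan2(d[1],d[0])),"len",np.linalg.norm(d),"rear mid",c[:2].mean(0),"front mid",c[2:].mean(0))
for n in("top","scene"):
    im=imaging.read_camera(n)[:,:,::-1].copy();p=proj(n,[.511,-.018,.04])[0].astype(int)
    b.append(cv2.resize(im[p[1]-60:p[1]+60,p[0]-60:p[0]+60],(400,400),interpolation=2))
cv2.imwrite("pics/f.png",np.hstack(b))
E
```

```text
tool yaw now 3.74 turn 0.04 shift cm [-0.07  0.01  5.64] q7 1.62 t 26.9 F [-0.2  0.1 -3.9]
rect yaw 3.663311551792806 len 0.1983158468564303 rear mid [ 0.43862723 -0.02306167] front mid [ 0.63653786 -0.01039062]
```

View pics/f.png

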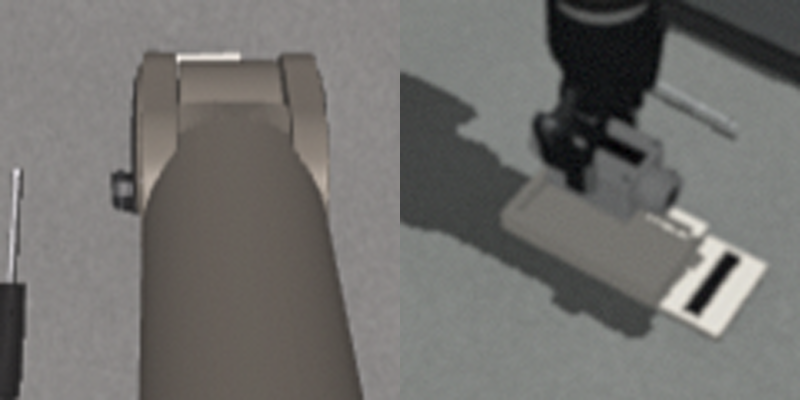

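The right half shows the bar-tagged housing at (620,165), level over the nest with the bar mark (713,285). A rectangle fit of the nest confirms its centre (.5105, -.0185) and yaw 3.7°. Lowering.

Call:
carry_out(
  targets=[
    [0,0,1,0,-0.2],
    [0,0,1.5,0,-0.2],
    [0,0,1.2,0,-0.2],
    [0,0,0.6,0,-0.2],
    [0,0,0.4,0,-0.2],
    [0,0,0.3,0,-0.2],
    [0,0,0.2,0,-0.2],
    [0,0,0,0,-0.2],
    [0,0,0,0,-0.2],
  ],
)

```text
t: 27.9
eef_pos: [0.5109, -0.0183, 0.0276]
tool_rot: [0.0, -0.033, 0.999, 0.0]
contact_force: [-0.2, -0.6, -5.4]
gripper_width: 0.601
grasp_force: 53.9
```

```bash
python3 go.py .5108 -.0185 .0227 3.7
```

```text
tool yaw now 3.73 turn 0.03 shift cm [ 0.01 -0.02  0.49] q7 1.63 t 27.9 F [-0.2 -0.6 -5.4]
```

Call:
carry_out(
  targets=[
    [0,0,0.1,0,-0.2],
    [0,0,0.1,0,-0.2],
    [0,0,0.1,0,-0.2],
    [0,0,0.1,0,-0.2],
    [0,0,0.06,0,-0.2],
    [0,0,0,0,-0.2],
    [0,0,0,0,-0.2],
  ],
)

```text
t: 28.6
eef_pos: [0.5106, -0.0184, 0.0227]
tool_rot: [-0.0, -0.032, 0.999, 0.0]
contact_force: [-1.6, 1.7, -3.1]
gripper_width: 0.598
grasp_force: 54.1
```

Call:
carry_out(
  targets=[
    [0,0,0.05,0,-0.2],
    [0,0,0.03,0,-0.2],
    [0,0,0,0,-0.2],
  ],
)

```text
t: 28.9
eef_pos: [0.5106, -0.0184, 0.0227]
tool_rot: [0.0, -0.032, 0.999, 0.0]
contact_force: [-4.3, -0.7, 8.1]
gripper_width: 0.598
grasp_force: 55.7
```

On the floor. Releasing and retreating.

Call:
carry_out(
  targets=[
    [0,0,0,0,0.1],
    [0,0,0,0,0.25],
    [0,0,0,0,0.4],
    [0,0,0,0,0.7],
    [0,0,0,0,1],
    [0,0,-1,0,1],
    [0,0,-3,0,1],
    [0,0,-4,0,1],
    [0,0,-4,0,1],
    [0,0,-4,0,1],
    [0,3,0,0,1],
    [0,3.5,0,0,1],
  ],
)

```text
t: 30.1
eef_pos: [0.5075, 0.0458, 0.1844]
tool_rot: [0.002, -0.031, 1.0, 0.0]
contact_force: [0.4, 1.0, 0.3]
gripper_width: 1.0
grasp_force: 0.0
```

Call:
carry_out(
  targets=[
    [0,3.5,0,0,1],
    [0,3.5,0,0,1],
    [0,3.5,0,0,1],
    [0,3.5,0,0,1],
    [0,3.5,0,0,1],
    [0,2,0,0,1],
    [0,0,0,0,1],
    [0,0,0,0,1],
    [0,0,0,0,1],
  ],
)

```text
t: 31.0
eef_pos: [0.494, 0.2395, 0.1821]
tool_rot: [0.0, -0.032, 1.0, -0.0]
contact_force: [-0.2, -0.5, -0.0]
gripper_width: 0.996
grasp_force: 0.0
```

Run:
```python
from h import *
b=[]
for n in("top","scene"):
    im=imaging.read_camera(n)[:,:,::-1].copy();b.append(cv2.resize(im[90:330,150:400] if n=="top" else im[150:390,130:380],(400,400),interpolation=2))
cv2.imwrite("pics/g.png",np.hstack(b));o=bot.get_obs();print(o["t"],o["eef_pos"],o["contact_force"])
```

```text
31.1 [0.49406495 0.23954525 0.18207955] [ 0.72337159 -0.5722227  -0.31258269]
```

View pics/g.png

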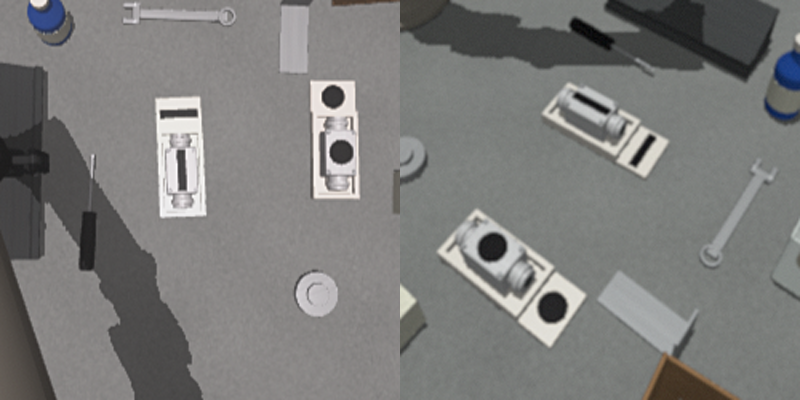

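Both housings lie in their matching nests, tags up: bar at (181,170) and disc at (340,152) in the left half. The bystanders are unmoved and the arm is clear.

```bash
python3 -c "from station import bot;print(bot.hand_in())"
```

```text
the job is handed in; nothing more can be done
None
```

Both housings lie flat in their matching nests with tags up, set down gently; I handed the job in at about 31 s of the 58 s limit, with the arm clear of everything.

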